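# Complete the row of microscope objectives on the shelf

## Robot

A 6-joint arm with a two-finger parallel gripper is mounted at the origin on the work surface. World frame = base frame: x ahead of the robot, y to its left, z up, the work surface at z = 0. Lengths are in m, angles in rad, forces in N, time in s.
With the tool pointing down it reaches from about 0.425 to 1.125 m from the base axis. Payload 14.9 kg.
Tool frame: the origin (TCP) lies at the very end of the fingers, on their centre line; the grasp point (between the pads) lies 19 mm behind it; z points along the fingers, y is the line along which they close (so a half turn about z gives the same grasp; the last joint's range is limited). The gripper opens to 91 mm and grips with 3 to 60 N. Pads are 32 mm wide; open, the fingers measure 118 mm over their backs; the gripper's body (76 mm by 178 mm) begins 60 mm behind the grasp point.
Start: joints at [-1.352, 0.379, 1.734, -0, 1.028, -0.033], TCP at [0.174, -0.678, 0.214] pointing down, gripper open.
Joint ranges: [-2.77, 2.77], [-0.74, 2.19], [0, 2.66], [-1.06, 4.2], [0.31, 2.87], [-3.08, 3.08]. Speed limits (rad/s): [1.89, 1.89, 2.39, 3.14, 3.14, 3.14].

## Interface

Orientations are given as a 3x3 rotation matrix whose columns are the frame's x, y, z axes.
In Python, from plant import sensors, capture, camera_params, job_done gives the robot as it stands.
- The arm moves only by the tool send_rows, never from a script. Its argument "motion" is a list of rows, each an object of numbers: "tx", "ty", "tz": the shift along the tool's x, y, z in cm; "ax", "ay", "az": the turn, a rotation vector about the tool's x, y, z in degrees. A call has 1 to 12 rows; each row is the pose to reach, as a shift and turn from the pose commanded when the call began, along the tool's axes at that moment; what a row does not reach only later rows make up. A row lasts 1/12 s, in which the tool goes at most 41.7 mm and 7.16 degrees, less where a joint would pass 70% of its speed; a pose out of reach is approached as far as the arm can. A call with a gripper value outside its range is refused whole. "fingers" is the finger opening in cm, from 0 to 9.12, set as the call begins (left out, the last holds). The fingers move at their own pace and stop on an object; "grip_force" is the grip in N (left out, the last holds). Time passes only in rows, so rows that repeat a pose let the fingers close. It gives the time, the measured TCP pose, the force, the opening and the grip force at its end, in the units of the state.
- sensors.observe(): the state, without advancing time (a new reading comes with each control period).
- capture(name): name is "scene" or "top" or "wrist"; returns (picture, depth): 400x640x3 uint8, red, green, blue; 400x640 float32, m along the optical axis (not along the pixel's ray), 0 where there is no reading.
- camera_params(name): a dict with "K" (3x3 intrinsics, pixels), "k1" (the pictures are not rectified: a ray, as slopes to the right and down, at radius r is drawn at 1 + k1 r^2 times it, then the intrinsics apply), "xyz" and "orientation" of the camera in the world. Camera axes: x right, y down, z forward; pixel columns grow to the right and rows downward; lengths in m; the calibration is good to about 2 mm. A picture is of the moment at which its call begins: read the wrist's pose just before it. camera_params takes no time and is no camera call; for the wrist camera it gives the pose at the moment of the call.
- job_done(): hands the job in; it is judged then, once.
The state is a dict: "time_s": time; "joints": joint angles; "qvel": joint speeds; "joint_torque": joint torques, N m; "eef_pos": TCP position; "tool_rot": TCP orientation; "force": force on the tool from outside, world axes, zero at the start; "torque": the same for the moment, N m; "opening": finger opening in m; "grip_force": force on a finger pad.
Only numpy, scipy, OpenCV 4.12 (cv2) and the standard library are available. Lean on these libraries where they do the work, as an engineer would, in place of code of your own. Each camera call takes 0.05 s, during which the arm holds its last target. There are 200 camera calls.

## Task

Fill the gap in the row of microscope objectives on the low shelf: stand the yellow-ringed objective next to the red-ringed one and the green-ringed objective next to the blue-ringed one, so that all four stand upright in one straight, evenly spaced row along the shelf. They are delicate: set them down gently rather than dropping them or tipping them over, and leave the red-ringed and blue-ringed ones standing where they are.

Things in the scene. Friction and masses are not known exactly. Their poses are not given: they have to be found in the camera images.
- obj_yellow: Black objective, yellow ring, standing upright: 72 mm tall, 110 to 205 g; barrel 32 mm diameter from 6 to 46 mm above its foot, the ring a cone at 46 to 58 mm, nose 20 mm diameter. Origin: centre of its underside; z up. On the bench (height 0), on the robot's side of the shelf, in a loose line with white- and violet-ringed spares (not wanted), 95 mm or more apart in any order.
- obj_green: Black objective, green ring, standing upright: 72 mm tall, 110 to 205 g; barrel 32 mm diameter from 6 to 46 mm above its foot, the ring a cone at 46 to 58 mm, nose 20 mm diameter. Origin: centre of its underside; z up. On the bench (height 0), on the robot's side of the shelf, in a loose line with white- and violet-ringed spares (not wanted), 95 mm or more apart in any order.
- obj_red: Red-ringed objective, same shape and origin as the yellow-ringed one; stays at one end of the row. It stands midway across a level shelf board (top 45 mm above the bench, 100 mm deep, 300 mm long, nothing above it, a 5 mm lip along its far edge), turned up to 12 degrees. Its y axis lies along the row, its x axis across the board to the far edge.
- obj_blue: Blue-ringed objective, same shape and origin as the yellow-ringed one; stays at the other end of the row on the same shelf board, 210 mm from the red-ringed one (which of them is on the left varies). The straight line between the two is the row; the gap between them is empty.

How it is judged:
At the end, for the whole second after the job is handed in: Yellow stands on the shelf next to red, green next to blue, upright within 10 degrees and at rest: 70 mm from that neighbour and 140 mm from the other end objective (15 mm tolerance each), within 13 mm of the row line. Red and blue stand upright within 15 mm of their start (horizontal distance between obj_yellow and obj_red between 0.055 and 0.085 m and horizontal distance between obj_yellow and obj_blue between 0.125 and 0.155 m and x of obj_yellow in the frame of obj_red between -0.013 and 0.013 m and z of obj_yellow in the frame of obj_red between -0.006 and 0.006 m and angle between each of obj_yellow, obj_green, obj_red, obj_blue's own z axis and vertical below 0.17 rad and linear speed of each of obj_yellow, obj_green below 0.02 m/s and horizontal distance between obj_green and obj_blue between 0.055 and 0.085 m and horizontal distance between obj_green and obj_red between 0.125 and 0.155 m and x of obj_green in the frame of obj_red between -0.013 and 0.013 m and z of obj_green in the frame of obj_red between -0.006 and 0.006 m and distance of each of obj_red, obj_blue from where it was at the start of the episode below 0.015 m); the robot touches nothing.
It fails at once if the red-ringed or blue-ringed objective is shifted by more than 15 mm or knocked over (distance of any of obj_red, obj_blue from where it was at the start of the episode above 0.015 m or angle between any of obj_red, obj_blue's own z axis and vertical above 0.6 rad).
It fails at once if the yellow-ringed or green-ringed objective is tipped over (by more than about 50 degrees) (angle between any of obj_yellow, obj_green's own z axis and vertical above 0.87 rad).
It fails at once if the yellow-ringed or green-ringed objective is dropped (falls freely by more than about 13 mm) ((contact force between obj_yellow and anything else below 0.02 N and linear speed of obj_yellow above 0.5 m/s) or (contact force between obj_green and anything else below 0.02 N and linear speed of obj_green above 0.5 m/s)).
It also fails if it takes over 58 s, if anything falls off the work surface, if the arm or the gripper's body presses on something with over 40 N, if the wrist force passes 120 N, or if a joint passes its speed limit or range.

## Working session

There is one attempt and no reset: what is moved stays moved. The work goes in short steps, Python scripts to look and compute and a tool call to move; the robot and the scene stay as the last step left them, time stands still between calls to the robot, and variables do not carry over. Pictures are saved under pics/ and viewed, at most 10 in all, crops included, and the job is handed in when it is done.

Besides the shell and the picture viewer there is one more tool, called after "Call:" as name(argument=value, ...), one argument or row to a line, values as JSON. send_rows: Moves the arm, as the interface text tells. Its arguments: {"type":"object","properties":{"motion":{"type":"array","items":{"type":"object","properties":{"tx":{"type":"number"},"ty":{"type":"number"},"tz":{"type":"number"},"ax":{"type":"number"},"ay":{"type":"number"},"az":{"type":"number"}}}},"fingers":{"type":"number"},"grip_force":{"type":"number"}},"required":["motion"]}

```bash
mkdir -p pics
cat > h.py <<'E'
import numpy as np, cv2
from plant import sensors, capture, camera_params, job_done
def ray(p,uv):
    K=np.array(p["K"],float); uv=np.array(uv,float).reshape(1,1,2)
    d=np.array([(uv[0,0,0]-K[0,2])/K[0,0],(uv[0,0,1]-K[1,2])/K[1,1]])
    s=d.copy()
    for _ in range(20): s=d/(1+p["k1"]*(s@s))
    R=np.array(p["orientation"],float).reshape(3,3)
    return np.array(p["xyz"],float),R,np.array([s[0],s[1],1.])
def onplane(p,uv,z):
    o,R,s=ray(p,uv); w=R@s; return o+w*(z-o[2])/w[2]
def atdepth(p,uv,d):
    o,R,s=ray(p,uv); return o+R@(s*d)
E
python3 - <<'E'
from h import *
for n in("top","scene"):
    im,d=capture(n); p=camera_params(n); print(n,p)
    np.savez(f"pics/{n}0.npz",im=im,d=d); cv2.imwrite(f"pics/{n}0.png",im[...,::-1])
s=sensors.observe();print(s)
E
```

```text
top {'K': array([[391.14343106,   0.        , 319.87960837],
       [  0.        , 391.14343106, 205.25765266],
       [  0.        ,   0.        ,   1.        ]]), 'k1': -0.0665439560576706, 'xyz': array([0.4488667 , 0.02003822, 0.81868844]), 'orientation': array([[-0.02553984, -0.99041373,  0.13575112],
       [-0.99901699,  0.02036488, -0.03937411],
       [ 0.0362321 , -0.13662329, -0.98996026]])}
scene {'K': array([[426.49079547,   0.        , 327.29612898],
       [  0.        , 426.49079547, 202.43465362],
       [  0.        ,   0.        ,   1.        ]]), 'k1': 0.016555444667025947, 'xyz': array([ 1.13099467, -0.2504666 ,  0.81934444]), 'orientation': array([[ 0.39241348,  0.71881418, -0.5738622 ],
       [ 0.9197768 , -0.30346352,  0.24883837],
       [ 0.0047223 , -0.62547267, -0.78023179]])}
{'time_s': 0.1, 'joints': array([-1.35226906e+00,  3.79355389e-01,  1.73470462e+00, -4.20890209e-06,
        1.02846912e+00, -3.32956637e-02]), 'qvel': array([ 7.00198668e-04,  4.43158944e-04, -8.89979243e-04,  4.27181477e-04,
        2.13658200e-05, -1.08472422e-03]), 'joint_torque': array([-1.26659834e-03, -7.65033388e+01, -4.35294521e+01,  6.51915581e-02,
        3.98382358e-02, -1.28677203e-05]), 'eef_pos': array([ 0.1743422 , -0.67759337,  0.21336315]), 'tool_rot': array([[ 9.68459274e-01,  2.49171812e-01, -2.06540696e-04],
       [ 2.49171896e-01, -9.68458844e-01,  9.13426702e-04],
       [ 2.75740224e-05, -9.36080698e-04, -9.99999561e-01]]), 'force': array([-0.43940225,  0.7152002 , -0.34859133]), 'torque': array([-0.00487525,  0.02455938, -0.04623161]), 'grip_force': 0.0, 'opening': 0.09087737725406014}
```

View pics/top0.png

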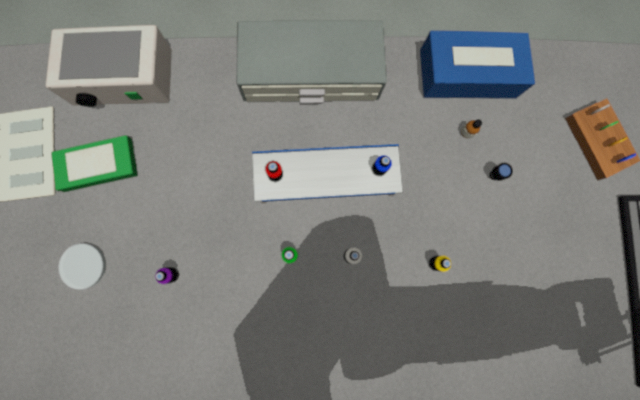

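View pics/scene0.png

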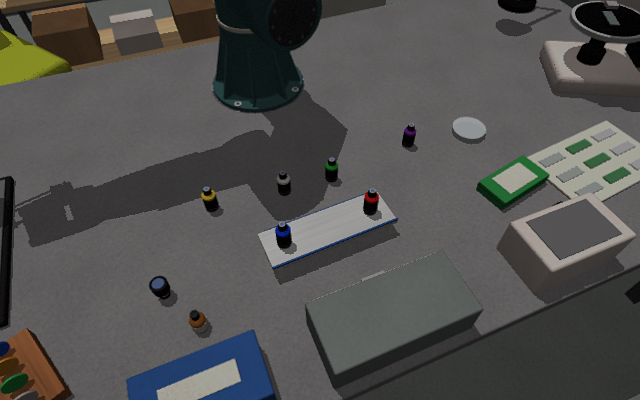

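The top view shows red (273,170) and blue (382,164) on the shelf, with green (289,255), white (353,255), yellow (442,263) and violet (166,275) on the bench. The scene view agrees: the line is yellow, white, green, violet.

```bash
cat >> h.py <<'E'
HUE={"red":(172,8),"yellow":(22,34),"green":(48,75),"blue":(108,128)}
def ring(im,c,uv,w=18):
    u,v=uv; x0,y0=max(u-w,0),max(v-w,0)
    hsv=cv2.cvtColor(im[y0:v+w,x0:u+w],cv2.COLOR_RGB2HSV); lo,hi=HUE[c]; h=hsv[...,0]
    m=((h>=lo)&(h<=hi)) if lo<hi else ((h>=lo)|(h<=hi))
    m&=(hsv[...,1]>120)&(hsv[...,2]>50)
    n,l,st,_=cv2.connectedComponentsWithStats(m.astype(np.uint8))
    k=1+np.argmax(st[1:,4]); ys,xs=np.nonzero(l==k)
    return np.c_[xs+x0,ys+y0].astype(np.float32)
E
python3 - <<'E'
from h import *
T={"red":(273,170),"blue":(382,164),"green":(289,255),"yellow":(442,263)}
S={"red":(371,200),"blue":(284,235),"green":(331,170),"yellow":(210,200)}
for n,P in(("top",T),("scene",S)):
    f=np.load(f"pics/{n}0.npz"); p=camera_params(n)
    for c,uv in P.items():
        q=ring(f["im"],c,uv); z0=.045 if c in("red","blue") else 0
        (x,y),r=cv2.minEnclosingCircle(q)
        pts=np.array([atdepth(p,t,f["d"][int(t[1]),int(t[0])]) for t in q])
        print(n,c,len(q),(round(x,1),round(y,1)),round(r,1),"circ",onplane(p,(x,y),z0+.048).round(4),"centroid",onplane(p,q.mean(0),z0+.052).round(4),"depth",np.median(pts,0).round(4))
E
```

```text
top red 138 (273.5, 169.7) 8.6 circ [0.6181 0.0773 0.093 ] centroid [0.6132 0.076  0.097 ] depth [0.6107 0.0742 0.1005]
top blue 137 (382.2, 163.8) 8.2 circ [ 0.6262 -0.1305  0.093 ] centroid [ 0.6227 -0.1276  0.097 ] depth [ 0.6196 -0.1246  0.1004]
top green 127 (289.1, 254.8) 8.1 circ [0.4582 0.052  0.048 ] centroid [0.4583 0.0506 0.052 ] depth [0.4579 0.0497 0.0554]
top yellow 148 (442.0, 263.1) 8.5 circ [ 0.4335 -0.2506  0.048 ] centroid [ 0.4332 -0.2455  0.052 ] depth [ 0.4341 -0.2425  0.0553]
scene red 86 (371.3, 196.3) 6.9 circ [0.6187 0.0776 0.093 ] centroid [0.6258 0.0726 0.097 ] depth [0.6296 0.0688 0.0995]
scene blue 100 (282.2, 229.7) 7.3 circ [ 0.6272 -0.1335  0.093 ] centroid [ 0.6345 -0.1352  0.097 ] depth [ 0.638  -0.1363  0.0991]
scene green 59 (331.1, 165.4) 6.1 circ [0.4586 0.0507 0.048 ] centroid [0.4645 0.0479 0.052 ] depth [0.469  0.0461 0.0544]
scene yellow 91 (207.7, 194.0) 7.0 circ [ 0.4311 -0.2532  0.048 ] centroid [ 0.4407 -0.2536  0.052 ] depth [ 0.4446 -0.2532  0.0541]
```

```bash
cat >> h.py <<'E'
from scipy.spatial.transform import Rotation as Ro
YAW=np.arctan2(.043,.999)
def goto(*targets):
    s=sensors.observe(); R=np.array(s["tool_rot"]); p=np.array(s["eef_pos"])
    y=np.array([np.cos(YAW),np.sin(YAW),0]); z=np.array([0,0,-1.]); Rt=np.c_[np.cross(y,z),y,z]
    print("t",s["time_s"],"p",p.round(4),"yaw err deg",Ro.from_matrix(R.T@Rt).as_rotvec(degrees=True).round(2),"open",round(s["opening"],4))
    for t in targets: print(t,"-> cm",(R.T@(np.array(t)-p)*100).round(2))
E
python3 -c "
from h import *
goto((.4325,-.252,.15))"
```

```text
t 0.1 p [ 0.1743 -0.6776  0.2134] yaw err deg [-4.000e-02 -4.000e-02 -7.804e+01] open 0.0909
(0.4325, -0.252, 0.15) -> cm [ 35.61 -34.78   6.37]
```

Call:
send_rows(
  motion=[
    {"tx":3,"ty":-2.9,"tz":0.5,"az":-6.5},
    {"tx":6,"ty":-5.8,"tz":1,"az":-13},
    {"tx":9,"ty":-8.7,"tz":1.5,"az":-19.5},
    {"tx":12,"ty":-11.6,"tz":2,"az":-26},
    {"tx":15,"ty":-14.5,"tz":2.5,"az":-32.5},
    {"tx":18,"ty":-17.4,"tz":3.2,"az":-39},
    {"tx":21,"ty":-20.3,"tz":3.8,"az":-45.5},
    {"tx":24,"ty":-23.2,"tz":4.4,"az":-52},
    {"tx":27,"ty":-26.1,"tz":5,"az":-58.5},
    {"tx":30,"ty":-29,"tz":5.5,"az":-65},
    {"tx":33,"ty":-32,"tz":6,"az":-71.5},
    {"tx":35.6,"ty":-34.8,"tz":6.4,"az":-78},
  ],
  fingers=9.12,
  grip_force=15,
)

```text
$.motion[0]: bad value
```

Call:
send_rows(
  motion=[
    {"tx":0},
    {"tx":0},
    {"tx":0},
  ],
)

```text
$.motion[0]: bad value
```

```bash
python3 -c "
from h import *
im,d=capture('wrist'); p=camera_params('wrist'); cv2.imwrite('pics/w1.png',im[...,::-1])
goto((.4325,-.252,.15),(.4325,-.252,.012))
hsv=cv2.cvtColor(im,cv2.COLOR_RGB2HSV); m=(hsv[...,0]>=22)&(hsv[...,0]<=34)&(hsv[...,1]>120)&(hsv[...,2]>50)
n,l,st,ce=cv2.connectedComponentsWithStats(m.astype(np.uint8)); k=1+np.argmax(st[1:,4]); print(st[k],ce[k])
ys,xs=np.nonzero(l==k); (x,y),r=cv2.minEnclosingCircle(np.c_[xs,ys].astype(np.float32)); print(x,y,r,onplane(p,(x,y),.048))
"
```

```text
t 0.15 p [ 0.1743 -0.6776  0.2134] yaw err deg [-4.000e-02 -3.000e-02 -7.804e+01] open 0.0913
(0.4325, -0.252, 0.15) -> cm [ 35.61 -34.78   6.37]
(0.4325, -0.252, 0.012) -> cm [ 35.61 -34.77  20.17]
[443 333   4   3   5] [444.8 334.2]
444.5 334.0 1.8028756380081177 [ 0.01468877 -0.89279881  0.048     ]
```

View pics/w1.png

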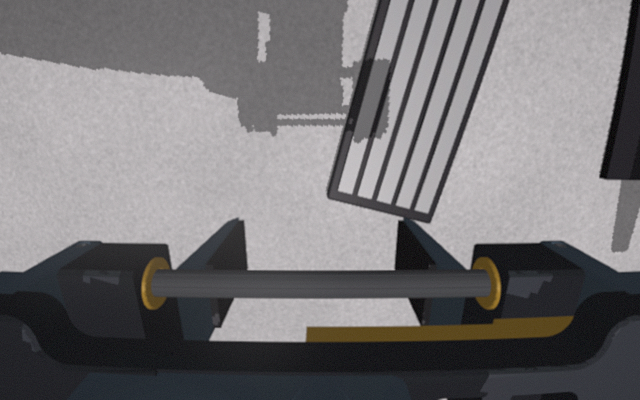

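The wrist picture shows the two fingers at (215,270) and (430,270) over bare bench and a rack. The arm hasn't moved because the move was refused. Rows probably need all six keys.

Call:
send_rows(
  motion=[
    {"tx":3,"ty":-2.9,"tz":0.5,"ax":0,"ay":0,"az":-6.5},
    {"tx":6,"ty":-5.8,"tz":1,"ax":0,"ay":0,"az":-13},
    {"tx":9,"ty":-8.7,"tz":1.5,"ax":0,"ay":0,"az":-19.5},
    {"tx":12,"ty":-11.6,"tz":2,"ax":0,"ay":0,"az":-26},
    {"tx":15,"ty":-14.5,"tz":2.5,"ax":0,"ay":0,"az":-32.5},
    {"tx":18,"ty":-17.4,"tz":3.2,"ax":0,"ay":0,"az":-39},
    {"tx":21,"ty":-20.3,"tz":3.8,"ax":0,"ay":0,"az":-45.5},
    {"tx":24,"ty":-23.2,"tz":4.4,"ax":0,"ay":0,"az":-52},
    {"tx":27,"ty":-26.1,"tz":5,"ax":0,"ay":0,"az":-58.5},
    {"tx":30,"ty":-29,"tz":5.5,"ax":0,"ay":0,"az":-65},
    {"tx":33,"ty":-32,"tz":6,"ax":0,"ay":0,"az":-71.5},
    {"tx":35.6,"ty":-34.8,"tz":6.4,"ax":0,"ay":0,"az":-78},
  ],
  fingers=9.12,
  grip_force=15,
)

```text
time_s: 1.15
eef_pos: [0.4322, -0.2522, 0.15]
tool_rot: [[-0.048, 0.999, 0.0], [0.999, 0.048, -0.0], [-0.0, 0.0, -1.0]]
force: [1.0, -0.5, -0.4]
opening: 0.0914
grip_force: 0.0
```

```bash
python3 -c "
from h import *
im,d=capture('wrist'); p=camera_params('wrist'); cv2.imwrite('pics/w2.png',im[...,::-1])
goto((.4325,-.252,.012))
hsv=cv2.cvtColor(im,cv2.COLOR_RGB2HSV); m=(hsv[...,0]>=24)&(hsv[...,0]<=34)&(hsv[...,1]>120)&(hsv[...,2]>50)
n,l,st,ce=cv2.connectedComponentsWithStats(m.astype(np.uint8))
for k in np.argsort(-st[1:,4])[:3]+1:
  ys,xs=np.nonzero(l==k); (x,y),r=cv2.minEnclosingCircle(np.c_[xs,ys].astype(np.float32)); print(st[k],x,y,r,onplane(p,(x,y),.048))
"
```

```text
t 1.2 p [ 0.4339 -0.2472  0.1491] yaw err deg [-0.03 -0.09  0.9 ] open 0.0915
(0.4325, -0.252, 0.012) -> cm [-0.49 -0.16 13.71]
[312 174  27  24 305] 324.9285583496094 187.2142791748047 13.257741928100586 [ 0.43786329 -0.23695719  0.048     ]
[336 190   7  14  40] 337.5 196.5 6.670932292938232 [ 0.45008365 -0.24512072  0.048     ]
```

View pics/w2.png

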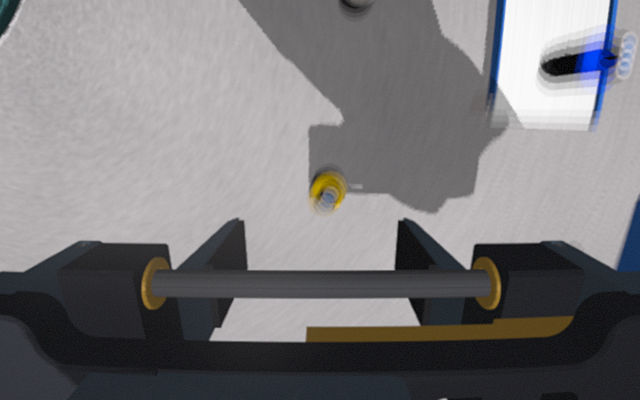

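The picture shows yellow at (327,190) between the finger planes, blurred because the arm was still settling. I'll let it settle and measure again.

Call:
send_rows(
  motion=[
    {"tx":0,"ty":0,"tz":0,"ax":0,"ay":0,"az":0},
    {"tx":0,"ty":0,"tz":0,"ax":0,"ay":0,"az":0},
    {"tx":0,"ty":0,"tz":0,"ax":0,"ay":0,"az":0},
    {"tx":0,"ty":0,"tz":0,"ax":0,"ay":0,"az":0},
  ],
)

```text
time_s: 1.53
eef_pos: [0.4311, -0.2551, 0.1503]
tool_rot: [[-0.04, 0.999, 0.0], [0.999, 0.04, -0.0], [-0.0, 0.0, -1.0]]
force: [0.8, 0.2, -0.5]
opening: 0.0911
grip_force: 0.0
```

```bash
cat >> h.py <<'E'
def wring(c,uv,z0,w=60):
    p=camera_params('wrist'); im,d=capture('wrist'); q=ring(im,c,uv,w)
    (x,y),r=cv2.minEnclosingCircle(q); print(c,len(q),round(x,1),round(y,1),round(r,1),onplane(p,(x,y),z0+.048).round(4)); return im
E
python3 -c "
from h import *
im=wring('yellow',(327,190),0)
goto((.4325,-.252,.012)); cv2.imwrite('pics/w3.png',im[...,::-1])"
```

```text
yellow 578 325.0 195.5 17.5 [ 0.4358 -0.2533  0.048 ]
t 1.5833 p [ 0.431  -0.2551  0.1503] yaw err deg [ 0.01  0.01 -0.18] open 0.0912
(0.4325, -0.252, 0.012) -> cm [ 0.3   0.16 13.83]
```

Call:
send_rows(
  motion=[
    {"tx":0.2,"ty":0.3,"tz":2.5,"ax":0,"ay":0,"az":0},
    {"tx":0.2,"ty":0.3,"tz":5.5,"ax":0,"ay":0,"az":0},
    {"tx":0.2,"ty":0.3,"tz":8.5,"ax":0,"ay":0,"az":0},
    {"tx":0.2,"ty":0.3,"tz":10.5,"ax":0,"ay":0,"az":0},
    {"tx":0.2,"ty":0.3,"tz":12,"ax":0,"ay":0,"az":0},
    {"tx":0.2,"ty":0.3,"tz":13,"ax":0,"ay":0,"az":0},
    {"tx":0.2,"ty":0.3,"tz":13.5,"ax":0,"ay":0,"az":0},
    {"tx":0.2,"ty":0.3,"tz":13.7,"ax":0,"ay":0,"az":0},
    {"tx":0.2,"ty":0.3,"tz":13.7,"ax":0,"ay":0,"az":0},
    {"tx":0.2,"ty":0.3,"tz":13.7,"ax":0,"ay":0,"az":0},
  ],
)

```text
time_s: 2.42
eef_pos: [0.4348, -0.2523, 0.0139]
tool_rot: [[-0.042, 0.999, 0.001], [0.999, 0.042, -0.001], [-0.001, 0.001, -1.0]]
force: [-0.5, -0.4, 0.2]
opening: 0.0911
grip_force: 0.0
```

Call:
send_rows(
  motion=[
    {"tx":0,"ty":0,"tz":0,"ax":0,"ay":0,"az":0},
    {"tx":0,"ty":0,"tz":0,"ax":0,"ay":0,"az":0},
    {"tx":0,"ty":0,"tz":0,"ax":0,"ay":0,"az":0},
    {"tx":0,"ty":0,"tz":0,"ax":0,"ay":0,"az":0},
    {"tx":0,"ty":0,"tz":0,"ax":0,"ay":0,"az":0},
    {"tx":0,"ty":0,"tz":0,"ax":0,"ay":0,"az":0},
    {"tx":0,"ty":0,"tz":0,"ax":0,"ay":0,"az":0},
    {"tx":0,"ty":0,"tz":0,"ax":0,"ay":0,"az":0},
    {"tx":0,"ty":0,"tz":0,"ax":0,"ay":0,"az":0},
    {"tx":0,"ty":0,"tz":0,"ax":0,"ay":0,"az":0},
  ],
  fingers=2.5,
  grip_force=15,
)

```text
time_s: 3.25
eef_pos: [0.4344, -0.2519, 0.0131]
tool_rot: [[-0.042, 0.999, 0.0], [0.999, 0.042, 0.0], [0.0, 0.0, -1.0]]
force: [0.8, 0.3, -0.6]
opening: 0.0316
grip_force: 15.0
```

Call:
send_rows(
  motion=[
    {"tx":0,"ty":0,"tz":-0.4,"ax":0,"ay":0,"az":0},
    {"tx":0,"ty":0,"tz":-1.4,"ax":0,"ay":0,"az":0},
    {"tx":0,"ty":0,"tz":-3,"ax":0,"ay":0,"az":0},
    {"tx":0,"ty":0,"tz":-5,"ax":0,"ay":0,"az":0},
    {"tx":0,"ty":0,"tz":-7.5,"ax":0,"ay":0,"az":0},
    {"tx":0,"ty":0,"tz":-10,"ax":0,"ay":0,"az":0},
    {"tx":0,"ty":0,"tz":-12.5,"ax":0,"ay":0,"az":0},
    {"tx":0,"ty":0,"tz":-14.5,"ax":0,"ay":0,"az":0},
    {"tx":0,"ty":0,"tz":-16,"ax":0,"ay":0,"az":0},
    {"tx":0,"ty":0,"tz":-17,"ax":0,"ay":0,"az":0},
    {"tx":0,"ty":0,"tz":-17.5,"ax":0,"ay":0,"az":0},
    {"tx":0,"ty":0,"tz":-17.5,"ax":0,"ay":0,"az":0},
  ],
  grip_force=25,
)

```text
time_s: 4.25
eef_pos: [0.4347, -0.2521, 0.1891]
tool_rot: [[-0.042, 0.999, 0.001], [0.999, 0.042, -0.001], [-0.001, 0.001, -1.0]]
force: [1.0, -0.3, -1.2]
opening: 0.0315
grip_force: 25.0
```

```bash
python3 -c "
from h import *
goto((.621,.007,.19))"
```

```text
t 4.25 p [ 0.4347 -0.2521  0.1891] yaw err deg [ 0.07  0.05 -0.04] open 0.0315
(0.621, 0.007, 0.19) -> cm [25.09 19.71 -0.08]
```

Call:
send_rows(
  motion=[
    {"tx":1,"ty":0.8,"tz":0,"ax":0,"ay":0,"az":0},
    {"tx":3,"ty":2.4,"tz":0,"ax":0,"ay":0,"az":0},
    {"tx":5.5,"ty":4.3,"tz":0,"ax":0,"ay":0,"az":0},
    {"tx":8.3,"ty":6.5,"tz":0,"ax":0,"ay":0,"az":0},
    {"tx":11.3,"ty":8.9,"tz":0,"ax":0,"ay":0,"az":0},
    {"tx":14.3,"ty":11.2,"tz":0,"ax":0,"ay":0,"az":0},
    {"tx":17.1,"ty":13.4,"tz":0,"ax":0,"ay":0,"az":0},
    {"tx":19.6,"ty":15.4,"tz":0,"ax":0,"ay":0,"az":0},
    {"tx":21.8,"ty":17.1,"tz":0,"ax":0,"ay":0,"az":0},
    {"tx":23.6,"ty":18.5,"tz":0,"ax":0,"ay":0,"az":0},
    {"tx":24.6,"ty":19.3,"tz":0,"ax":0,"ay":0,"az":0},
    {"tx":25.1,"ty":19.7,"tz":0,"ax":0,"ay":0,"az":0},
  ],
)

```text
time_s: 5.25
eef_pos: [0.6208, 0.0084, 0.187]
tool_rot: [[-0.044, 0.999, -0.002], [0.999, 0.044, 0.0], [0.0, -0.001, -1.0]]
force: [0.4, -1.1, -0.6]
opening: 0.0317
grip_force: 25.0
```

Call:
send_rows(
  motion=[
    {"tx":0,"ty":0,"tz":2,"ax":0,"ay":0,"az":0},
    {"tx":0,"ty":0,"tz":4,"ax":0,"ay":0,"az":0},
    {"tx":0,"ty":0,"tz":5,"ax":0,"ay":0,"az":0},
    {"tx":0,"ty":0,"tz":5,"ax":0,"ay":0,"az":0},
    {"tx":0,"ty":0,"tz":5,"ax":0,"ay":0,"az":0},
    {"tx":0,"ty":0,"tz":5,"ax":0,"ay":0,"az":0},
  ],
)

```text
time_s: 5.75
eef_pos: [0.621, 0.0068, 0.139]
tool_rot: [[-0.042, 0.999, 0.001], [0.999, 0.042, -0.0], [-0.0, 0.001, -1.0]]
force: [0.1, -0.2, -1.7]
opening: 0.0313
grip_force: 25.0
```

```bash
python3 -c "
from h import *
im,d=capture('wrist'); cv2.imwrite('pics/w4.png',im[...,::-1])
goto((.621,.007,.07),(.621,.007,.06))"
```

```text
t 5.8 p [0.6211 0.0069 0.1392] yaw err deg [ 0.07  0.   -0.06] open 0.0314
(0.621, 0.007, 0.07) -> cm [ 0.01 -0.02  6.92]
(0.621, 0.007, 0.06) -> cm [ 0.01 -0.02  7.92]
```

View pics/w4.png

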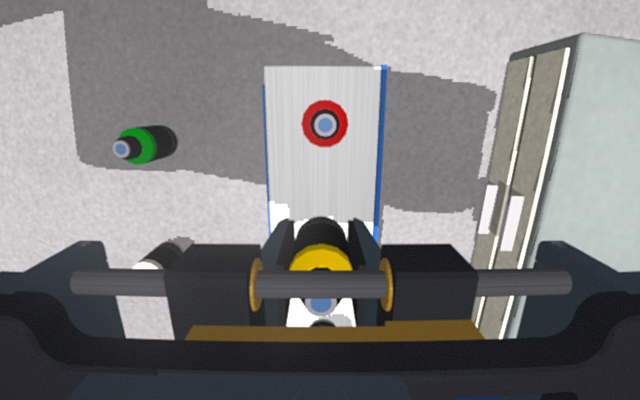

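The picture shows yellow upright in the fingers at (320,260), in line with red at (325,124), with the gap clear. I'll lower it gently.

Call:
send_rows(
  motion=[
    {"tx":0,"ty":0,"tz":1.5,"ax":0,"ay":0,"az":0},
    {"tx":0,"ty":0,"tz":3.2,"ax":0,"ay":0,"az":0},
    {"tx":0,"ty":0,"tz":4.8,"ax":0,"ay":0,"az":0},
    {"tx":0,"ty":0,"tz":6,"ax":0,"ay":0,"az":0},
    {"tx":0,"ty":0,"tz":6.8,"ax":0,"ay":0,"az":0},
    {"tx":0,"ty":0,"tz":7.3,"ax":0,"ay":0,"az":0},
    {"tx":0,"ty":0,"tz":7.6,"ax":0,"ay":0,"az":0},
    {"tx":0,"ty":0,"tz":7.6,"ax":0,"ay":0,"az":0},
    {"tx":0,"ty":0,"tz":7.7,"ax":0,"ay":0,"az":0},
    {"tx":0,"ty":0,"tz":7.8,"ax":0,"ay":0,"az":0},
    {"tx":0,"ty":0,"tz":7.9,"ax":0,"ay":0,"az":0},
    {"tx":0,"ty":0,"tz":7.9,"ax":0,"ay":0,"az":0},
  ],
)

```text
time_s: 6.8
eef_pos: [0.6207, 0.0072, 0.0593]
tool_rot: [[-0.042, 0.999, 0.0], [0.999, 0.042, 0.0], [-0.0, 0.0, -1.0]]
force: [-0.7, 0.1, -1.6]
opening: 0.0312
grip_force: 25.0
```

Call:
send_rows(
  motion=[
    {"tx":0,"ty":0,"tz":0.05,"ax":0,"ay":0,"az":0},
    {"tx":0,"ty":0,"tz":0.1,"ax":0,"ay":0,"az":0},
    {"tx":0,"ty":0,"tz":0.15,"ax":0,"ay":0,"az":0},
    {"tx":0,"ty":0,"tz":0.15,"ax":0,"ay":0,"az":0},
    {"tx":0,"ty":0,"tz":0.15,"ax":0,"ay":0,"az":0},
  ],
)

```text
time_s: 7.22
eef_pos: [0.6207, 0.0072, 0.0581]
tool_rot: [[-0.042, 0.999, 0.0], [0.999, 0.042, -0.0], [-0.0, 0.0, -1.0]]
force: [-2.9, 0.2, 5.9]
opening: 0.0315
grip_force: 25.0
```

Contact. I'll open partly, then rise.

Call:
send_rows(
  motion=[
    {"tx":0,"ty":0,"tz":0,"ax":0,"ay":0,"az":0},
    {"tx":0,"ty":0,"tz":0,"ax":0,"ay":0,"az":0},
    {"tx":0,"ty":0,"tz":0,"ax":0,"ay":0,"az":0},
    {"tx":0,"ty":0,"tz":0,"ax":0,"ay":0,"az":0},
    {"tx":0,"ty":0,"tz":0,"ax":0,"ay":0,"az":0},
    {"tx":0,"ty":0,"tz":0,"ax":0,"ay":0,"az":0},
  ],
  fingers=7,
)

```text
time_s: 7.72
eef_pos: [0.6206, 0.0073, 0.0576]
tool_rot: [[-0.042, 0.999, -0.0], [0.999, 0.042, 0.0], [0.0, -0.0, -1.0]]
force: [-0.3, 0.9, 0.3]
opening: 0.068
grip_force: 0.0
```

Call:
send_rows(
  motion=[
    {"tx":0,"ty":0,"tz":-0.5,"ax":0,"ay":0,"az":0},
    {"tx":0,"ty":0,"tz":-1.5,"ax":0,"ay":0,"az":0},
    {"tx":0,"ty":0,"tz":-3,"ax":0,"ay":0,"az":0},
    {"tx":0,"ty":0,"tz":-5,"ax":0,"ay":0,"az":0},
    {"tx":0,"ty":0,"tz":-7.5,"ax":0,"ay":0,"az":0},
    {"tx":0,"ty":0,"tz":-10,"ax":0,"ay":0,"az":0},
    {"tx":0,"ty":0,"tz":-12,"ax":0,"ay":0,"az":0},
    {"tx":0,"ty":0,"tz":-13,"ax":0,"ay":0,"az":0},
    {"tx":0,"ty":0,"tz":-13.5,"ax":0,"ay":0,"az":0},
    {"tx":0,"ty":0,"tz":-13.5,"ax":0,"ay":0,"az":0},
  ],
)

```text
time_s: 8.55
eef_pos: [0.621, 0.0072, 0.194]
tool_rot: [[-0.042, 0.999, 0.002], [0.999, 0.042, -0.0], [-0.0, 0.002, -1.0]]
force: [-0.5, 0.1, -0.3]
opening: 0.0698
grip_force: 0.0
```

```bash
python3 -c "
from h import *
goto((.4583,.0515,.15))"
```

```text
t 8.55 p [0.621  0.0072 0.194 ] yaw err deg [ 0.11  0.01 -0.04] open 0.0698
(0.4583, 0.0515, 0.15) -> cm [  5.11 -16.08   4.37]
```

Call:
send_rows(
  motion=[
    {"tx":0.3,"ty":-1,"tz":0,"ax":0,"ay":0,"az":0},
    {"tx":1,"ty":-3.2,"tz":0,"ax":0,"ay":0,"az":0},
    {"tx":2,"ty":-6,"tz":0,"ax":0,"ay":0,"az":0},
    {"tx":3,"ty":-9,"tz":0.5,"ax":0,"ay":0,"az":0},
    {"tx":3.9,"ty":-12,"tz":1.5,"ax":0,"ay":0,"az":0},
    {"tx":4.6,"ty":-14.3,"tz":3,"ax":0,"ay":0,"az":0},
    {"tx":5,"ty":-15.6,"tz":4,"ax":0,"ay":0,"az":0},
    {"tx":5.1,"ty":-16.1,"tz":4.4,"ax":0,"ay":0,"az":0},
    {"tx":5.1,"ty":-16.1,"tz":4.4,"ax":0,"ay":0,"az":0},
    {"tx":5.1,"ty":-16.1,"tz":4.4,"ax":0,"ay":0,"az":0},
    {"tx":5.1,"ty":-16.1,"tz":4.4,"ax":0,"ay":0,"az":0},
  ],
  fingers=9.12,
)

```text
time_s: 9.47
eef_pos: [0.4587, 0.0513, 0.1491]
tool_rot: [[-0.042, 0.999, 0.001], [0.999, 0.042, 0.0], [0.0, 0.001, -1.0]]
force: [0.5, 0.6, 0.4]
opening: 0.0915
grip_force: 0.0
```

```bash
python3 -c "
from h import *
im=wring('green',(325,195),0)
goto((.4583,.0515,.013))"
```

```text
green 534 321.8 198.6 17.2 [0.4606 0.0503 0.048 ]
t 9.5167 p [0.4588 0.0512 0.1492] yaw err deg [ 0.06  0.   -0.06] open 0.0911
(0.4583, 0.0515, 0.013) -> cm [ 0.03 -0.06 13.62]
```

Green is where expected. The target is about (0.4595, 0.051).

Call:
send_rows(
  motion=[
    {"tx":0,"ty":0.1,"tz":2.5,"ax":0,"ay":0,"az":0},
    {"tx":0,"ty":0.1,"tz":5.5,"ax":0,"ay":0,"az":0},
    {"tx":0,"ty":0.1,"tz":8.5,"ax":0,"ay":0,"az":0},
    {"tx":0,"ty":0.1,"tz":10.5,"ax":0,"ay":0,"az":0},
    {"tx":0,"ty":0.1,"tz":12,"ax":0,"ay":0,"az":0},
    {"tx":0,"ty":0.1,"tz":13,"ax":0,"ay":0,"az":0},
    {"tx":0,"ty":0.1,"tz":13.4,"ax":0,"ay":0,"az":0},
    {"tx":0,"ty":0.1,"tz":13.6,"ax":0,"ay":0,"az":0},
    {"tx":0,"ty":0.1,"tz":13.6,"ax":0,"ay":0,"az":0},
    {"tx":0,"ty":0.1,"tz":13.6,"ax":0,"ay":0,"az":0},
  ],
)

```text
time_s: 10.35
eef_pos: [0.4593, 0.0514, 0.0134]
tool_rot: [[-0.042, 0.999, 0.001], [0.999, 0.042, 0.0], [0.0, 0.001, -1.0]]
force: [0.5, -0.1, 0.2]
opening: 0.091
grip_force: 0.0
```

Call:
send_rows(
  motion=[
    {"tx":0,"ty":0,"tz":0,"ax":0,"ay":0,"az":0},
    {"tx":0,"ty":0,"tz":0,"ax":0,"ay":0,"az":0},
    {"tx":0,"ty":0,"tz":0,"ax":0,"ay":0,"az":0},
    {"tx":0,"ty":0,"tz":0,"ax":0,"ay":0,"az":0},
    {"tx":0,"ty":0,"tz":0,"ax":0,"ay":0,"az":0},
    {"tx":0,"ty":0,"tz":0,"ax":0,"ay":0,"az":0},
    {"tx":0,"ty":0,"tz":0,"ax":0,"ay":0,"az":0},
    {"tx":0,"ty":0,"tz":0,"ax":0,"ay":0,"az":0},
    {"tx":0,"ty":0,"tz":0,"ax":0,"ay":0,"az":0},
    {"tx":0,"ty":0,"tz":0,"ax":0,"ay":0,"az":0},
  ],
  fingers=2.5,
  grip_force=20,
)

```text
time_s: 11.18
eef_pos: [0.4588, 0.0514, 0.0127]
tool_rot: [[-0.042, 0.999, 0.0], [0.999, 0.042, 0.0], [-0.0, 0.0, -1.0]]
force: [0.4, 0.1, 1.3]
opening: 0.0319
grip_force: 20.0
```

Call:
send_rows(
  motion=[
    {"tx":0,"ty":0,"tz":-0.4,"ax":0,"ay":0,"az":0},
    {"tx":0,"ty":0,"tz":-1.4,"ax":0,"ay":0,"az":0},
    {"tx":0,"ty":0,"tz":-3,"ax":0,"ay":0,"az":0},
    {"tx":0,"ty":0,"tz":-5,"ax":0,"ay":0,"az":0},
    {"tx":0,"ty":0,"tz":-7.5,"ax":0,"ay":0,"az":0},
    {"tx":0,"ty":0,"tz":-10,"ax":0,"ay":0,"az":0},
    {"tx":0,"ty":0,"tz":-12.5,"ax":0,"ay":0,"az":0},
    {"tx":0,"ty":0,"tz":-14.5,"ax":0,"ay":0,"az":0},
    {"tx":0,"ty":0,"tz":-16,"ax":0,"ay":0,"az":0},
    {"tx":0,"ty":0,"tz":-17,"ax":0,"ay":0,"az":0},
    {"tx":0,"ty":0,"tz":-17.5,"ax":0,"ay":0,"az":0},
    {"tx":0,"ty":0,"tz":-17.5,"ax":0,"ay":0,"az":0},
  ],
  grip_force=25,
)

```text
time_s: 12.18
eef_pos: [0.4588, 0.0514, 0.1886]
tool_rot: [[-0.042, 0.999, 0.001], [0.999, 0.042, 0.0], [0.0, 0.001, -1.0]]
force: [0.0, -0.5, -1.5]
opening: 0.0314
grip_force: 25.0
```

Call:
send_rows(
  motion=[
    {"tx":-0.6,"ty":0.8,"tz":0,"ax":0,"ay":0,"az":0},
    {"tx":-1.8,"ty":2.4,"tz":0,"ax":0,"ay":0,"az":0},
    {"tx":-3.6,"ty":4.8,"tz":0,"ax":0,"ay":0,"az":0},
    {"tx":-5.6,"ty":7.5,"tz":0,"ax":0,"ay":0,"az":0},
    {"tx":-7.6,"ty":10.2,"tz":0,"ax":0,"ay":0,"az":0},
    {"tx":-9.4,"ty":12.6,"tz":0,"ax":0,"ay":0,"az":0},
    {"tx":-10.8,"ty":14.4,"tz":0,"ax":0,"ay":0,"az":0},
    {"tx":-11.6,"ty":15.5,"tz":0,"ax":0,"ay":0,"az":0},
    {"tx":-12,"ty":16,"tz":0,"ax":0,"ay":0,"az":0},
    {"tx":-12,"ty":16,"tz":0,"ax":0,"ay":0,"az":0},
    {"tx":-12,"ty":16,"tz":0,"ax":0,"ay":0,"az":0},
    {"tx":-12,"ty":16,"tz":0,"ax":0,"ay":0,"az":0},
  ],
)

```text
time_s: 13.18
eef_pos: [0.6225, -0.061, 0.1873]
tool_rot: [[-0.043, 0.999, -0.001], [0.999, 0.043, 0.0], [0.0, -0.001, -1.0]]
force: [-0.4, 0.3, -1.8]
opening: 0.0311
grip_force: 25.0
```

```bash
python3 -c "
from h import *
im=wring('yellow',(325,150),.045); wring('green',(322,260),.045); cv2.imwrite('pics/w5.png',im[...,::-1])
goto((.624,-.062,.14),(.624,-.062,.059))"
```

```text
yellow 704 322.3 123.9 19.0 [0.6217 0.006  0.093 ]
green 1265 320.5 268.5 31.5 [ 0.6262 -0.131   0.093 ]
t 13.2833 p [ 0.6228 -0.0611  0.1877] yaw err deg [-0.01 -0.    0.  ] open 0.0313
(0.624, -0.062, 0.14) -> cm [-0.1   0.12  4.77]
(0.624, -0.062, 0.059) -> cm [-0.1   0.12 12.87]
```

View pics/w5.png

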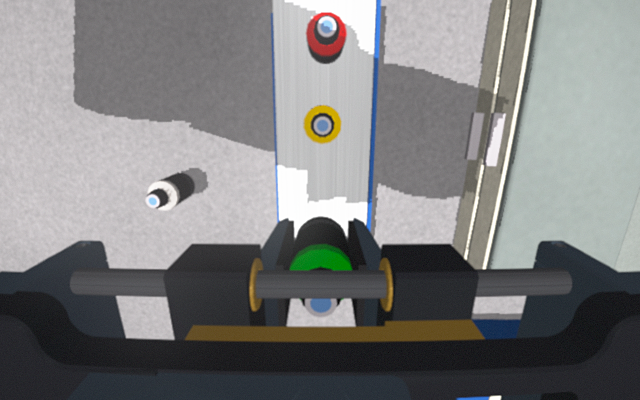

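The picture shows yellow upright at (322,124) below red at (326,35), with green gripped at (320,265). Yellow measures (0.6217, 0.006), which is on target, so I'll lower green.

Call:
send_rows(
  motion=[
    {"tx":-0.1,"ty":0.1,"tz":1,"ax":0,"ay":0,"az":0},
    {"tx":-0.1,"ty":0.1,"tz":3,"ax":0,"ay":0,"az":0},
    {"tx":-0.1,"ty":0.1,"tz":5.5,"ax":0,"ay":0,"az":0},
    {"tx":-0.1,"ty":0.1,"tz":8,"ax":0,"ay":0,"az":0},
    {"tx":-0.1,"ty":0.1,"tz":10,"ax":0,"ay":0,"az":0},
    {"tx":-0.1,"ty":0.1,"tz":11.3,"ax":0,"ay":0,"az":0},
    {"tx":-0.1,"ty":0.1,"tz":12.1,"ax":0,"ay":0,"az":0},
    {"tx":-0.1,"ty":0.1,"tz":12.5,"ax":0,"ay":0,"az":0},
    {"tx":-0.1,"ty":0.1,"tz":12.6,"ax":0,"ay":0,"az":0},
    {"tx":-0.1,"ty":0.1,"tz":12.7,"ax":0,"ay":0,"az":0},
    {"tx":-0.1,"ty":0.1,"tz":12.8,"ax":0,"ay":0,"az":0},
    {"tx":-0.1,"ty":0.1,"tz":12.8,"ax":0,"ay":0,"az":0},
  ],
)

```text
time_s: 14.28
eef_pos: [0.625, -0.0627, 0.0603]
tool_rot: [[-0.042, 0.999, 0.001], [0.999, 0.042, -0.0], [-0.0, 0.001, -1.0]]
force: [0.2, 0.2, -1.9]
opening: 0.0313
grip_force: 25.0
```

Call:
send_rows(
  motion=[
    {"tx":0,"ty":0,"tz":0.05,"ax":0,"ay":0,"az":0},
    {"tx":0,"ty":0,"tz":0.1,"ax":0,"ay":0,"az":0},
    {"tx":0,"ty":0,"tz":0.15,"ax":0,"ay":0,"az":0},
    {"tx":0,"ty":0,"tz":0.15,"ax":0,"ay":0,"az":0},
    {"tx":0,"ty":0,"tz":0.15,"ax":0,"ay":0,"az":0},
  ],
)

```text
time_s: 14.7
eef_pos: [0.6245, -0.0626, 0.0582]
tool_rot: [[-0.042, 0.999, 0.0], [0.999, 0.042, 0.0], [0.0, 0.0, -1.0]]
force: [0.6, 0.2, -0.7]
opening: 0.0313
grip_force: 25.0
```

Call:
send_rows(
  motion=[
    {"tx":0,"ty":0,"tz":0.05,"ax":0,"ay":0,"az":0},
    {"tx":0,"ty":0,"tz":0.05,"ax":0,"ay":0,"az":0},
    {"tx":0,"ty":0,"tz":0.05,"ax":0,"ay":0,"az":0},
  ],
)

```text
time_s: 14.95
eef_pos: [0.6247, -0.0627, 0.0577]
tool_rot: [[-0.042, 0.999, 0.0], [0.999, 0.042, -0.0], [-0.0, 0.0, -1.0]]
force: [0.2, 0.6, -2.0]
opening: 0.0311
grip_force: 25.0
```

Call:
send_rows(
  motion=[
    {"tx":0,"ty":0,"tz":0,"ax":0,"ay":0,"az":0},
    {"tx":0,"ty":0,"tz":0,"ax":0,"ay":0,"az":0},
    {"tx":0,"ty":0,"tz":0,"ax":0,"ay":0,"az":0},
    {"tx":0,"ty":0,"tz":0,"ax":0,"ay":0,"az":0},
    {"tx":0,"ty":0,"tz":0,"ax":0,"ay":0,"az":0},
    {"tx":0,"ty":0,"tz":0,"ax":0,"ay":0,"az":0},
  ],
  fingers=7,
)

```text
time_s: 15.45
eef_pos: [0.6246, -0.0627, 0.0577]
tool_rot: [[-0.042, 0.999, 0.0], [0.999, 0.042, -0.0], [-0.0, 0.0, -1.0]]
force: [0.2, 0.1, -0.1]
opening: 0.0677
grip_force: 0.0
```

Call:
send_rows(
  motion=[
    {"tx":0,"ty":0,"tz":-0.5,"ax":0,"ay":0,"az":0},
    {"tx":0,"ty":0,"tz":-1.5,"ax":0,"ay":0,"az":0},
    {"tx":0,"ty":0,"tz":-3,"ax":0,"ay":0,"az":0},
    {"tx":0,"ty":0,"tz":-5,"ax":0,"ay":0,"az":0},
    {"tx":0,"ty":0,"tz":-7.5,"ax":0,"ay":0,"az":0},
    {"tx":0,"ty":0,"tz":-10,"ax":0,"ay":0,"az":0},
    {"tx":0,"ty":0,"tz":-12.5,"ax":0,"ay":0,"az":0},
    {"tx":0,"ty":-2,"tz":-14,"ax":0,"ay":0,"az":0},
    {"tx":0,"ty":-5,"tz":-14.5,"ax":0,"ay":0,"az":0},
    {"tx":0,"ty":-8,"tz":-14.5,"ax":0,"ay":0,"az":0},
    {"tx":0,"ty":-10,"tz":-14.5,"ax":0,"ay":0,"az":0},
    {"tx":0,"ty":-11,"tz":-14.5,"ax":0,"ay":0,"az":0},
  ],
)

```text
time_s: 16.45
eef_pos: [0.5127, -0.0673, 0.204]
tool_rot: [[-0.042, 0.999, 0.001], [0.999, 0.042, -0.0], [-0.0, 0.001, -1.0]]
force: [0.6, 0.4, 0.6]
opening: 0.0701
grip_force: 0.0
```

Call:
send_rows(
  motion=[
    {"tx":0,"ty":0,"tz":0,"ax":0,"ay":0,"az":0},
    {"tx":0,"ty":0,"tz":0,"ax":0,"ay":0,"az":0},
    {"tx":0,"ty":0,"tz":0,"ax":0,"ay":0,"az":0},
    {"tx":0,"ty":0,"tz":0,"ax":0,"ay":0,"az":0},
  ],
)

```text
time_s: 16.78
eef_pos: [0.5158, -0.0673, 0.2029]
tool_rot: [[-0.042, 0.999, 0.0], [0.999, 0.042, -0.0], [-0.0, 0.0, -1.0]]
force: [-0.2, -0.2, -0.1]
opening: 0.0698
grip_force: 0.0
```

Run:
```python
from h import *
im,d=capture("scene"); p=camera_params("scene"); cv2.imwrite("pics/end.png",im[...,::-1])
for c,uv in {"red":(371,197),"yellow":(345,206),"green":(314,218),"blue":(284,230)}.items():
    try:
        q=ring(im,c,uv,14); (x,y),r=cv2.minEnclosingCircle(q); print(c,len(q),round(x),round(y),onplane(p,(x,y),.093).round(4))
    except Exception as e: print(c,e)
```

```text
red 85 371 196 [0.6187 0.0776 0.093 ]
yellow 98 342 206 [0.6184 0.0069 0.093 ]
green 72 313 218 [ 0.6234 -0.0631  0.093 ]
blue 100 282 230 [ 0.6272 -0.1335  0.093 ]
```

View pics/end.png

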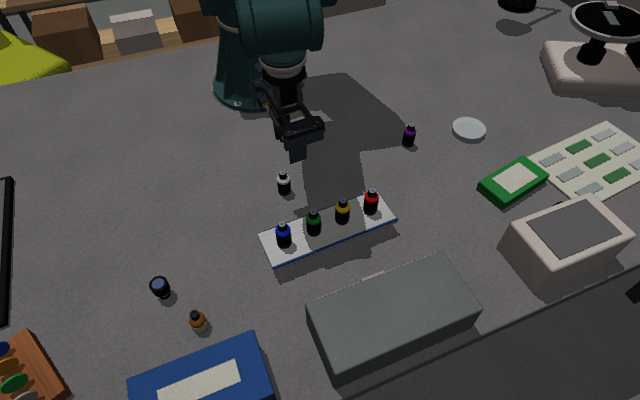

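The picture shows all four upright in an even row: blue (283,232), green (313,220), yellow (342,208) and red (371,199). Spacing is about 70 mm and the arm is clear.

```bash
python3 -c "
from plant import job_done
print(job_done())"
```

```text
the job is handed in; nothing more can be done
None
```

The job is handed in (the hand-in gave no verdict): yellow stands next to red and green next to blue, all four upright in one row about 70 mm apart, with red and blue measured where they started and the arm clear.

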